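# Tip the gate lever to release the dark dowel

## Robot

A 6-joint arm with a two-finger parallel gripper is mounted at the origin on a cart in front of the work surface, level with it; the furniture and walls round the work are solid. World frame = base frame: x ahead of the robot, y to its left, z up, the work surface at z = 0. Lengths are in m, angles in rad, forces in N, time in s.
With the tool pointing down it reaches from about 0.3 to 0.875 m from the base axis. Payload 6.4 kg.
Tool frame: the origin (TCP) lies at the very end of the fingers, on their centre line; the grasp point (between the pads) lies 19 mm behind it; z points along the fingers, y is the line along which they close (so a half turn about z gives the same grasp; the last joint's range is limited). The gripper opens to 85 mm and grips with 20 to 120 N. Pads are 22 mm wide; open, the fingers measure 114 mm over their backs; the gripper's body (76 mm by 85 mm) begins 54 mm behind the grasp point. The pads swing forward as they close: fully open they stand 13 mm farther back than shut.
Start: joints at [-1.406, 0.181, 1.607, -0, 1.354, -0.206], TCP at [0.208, -0.536, 0.231] pointing down, gripper open.
Joint ranges: [-2.99, 2.99], [-0.89, 2.07], [0.3, 2.58], [-1.14, 4.28], [0, 2.63], [-3.12, 3.12]. Speed limits (rad/s): [2.57, 2.57, 3.01, 3.14, 3.14, 3.14].

## Interface

Orientations are given as a unit quaternion [w, x, y, z].
In Python, from bench import ctrl, optics, probe_bus gives the robot as it stands (ctrl), with the cameras (optics) and the readings (probe_bus).
- The arm moves only by the shell command python3 jog.py 'ROWS'. ROWS is a JSON list of rows, 1 to 10 of them, each of 7 numbers: dx, dy, dz in m, then a rotation vector rx, ry, rz in rad, then the opening from 0.0 (shut) to 1.0 (fully open); each row is the pose to reach, as a shift and turn from the pose commanded when the command began, along the tool's axes at that moment; what a row does not reach only later rows make up. A row lasts 1/8 s, in which the tool goes at most 0.0625 m and 0.188 rad, less where a joint would pass 70% of its speed; a pose out of reach is approached as far as the arm can. The fingers move at their own pace and stop on an object; the grip force is fixed at half the most. Time passes only in rows, so rows that do not move let the fingers close. It prints the time, the measured TCP pose, the force, the opening and the grip force at its end.
- probe_bus.get_obs(): the state, without advancing time (a new reading comes with each control period).
- optics.camera(name): name is "side" or "top" or "wrist"; returns the picture (480x640x3 uint8, blue, green, red); there is no depth.
- optics.camera_params(name): a dict with "fovy" (degrees; the focal length in pixels is half the picture's height over the tangent of half this angle, whatever the lens; pixels are square), "cx", "cy" (the principal point, pixels), "view" (4x4, takes a point from world to camera coordinates). Camera axes: x right, y up, looking along -z (the intrinsics and any distortion apply to the point x, -y, -z); pixel columns grow to the right and rows downward; lengths in m; the calibration is good to about 2 mm. The wrist camera is an equidistant fisheye: a pixel r from the principal point sees the ray r / f radians off the axis. A picture is of the moment at which its call begins: read the wrist's pose just before it. camera_params takes no time and is no camera call; for the wrist camera it gives the pose at the moment of the call.
- ctrl.hand_in(): hands the job in; it is judged then, once.
The state is a dict: "time_s": time; "q": joint angles; "dq": joint speeds; "joint_efforts": joint torques, N m; "eef_pos": TCP position; "eef_rot": TCP orientation; "wrist_force": force on the tool from outside, world axes, zero at the start; "torque": the same for the moment, N m; "opening": opening from 0.0 (shut) to 1.0 (fully open); "grasp_force": force on a finger pad.
Only numpy, scipy, OpenCV 4.12 (cv2) and the standard library are available. Lean on these libraries where they do the work, as an engineer would, in place of code of your own. Each camera call takes 0.05 s, during which the arm holds its last target. There are 200 camera calls.

## Task

Push the sliding catch tray along its rails, all the way to its stop, so that it stands in front of the chute holding the dark dowel. Then press down the red pad of that chute's rocking lever until its gate lifts and the dark dowel rolls into the tray, and let the lever spring back. Leave the tray there, keep the other gate shut on the light dowel, do not touch either dowel, and leave the brush, cup and clog where they are.

Things in the scene. Friction and masses are not known exactly. Their poses are not given: they have to be found in the camera images.
- rack: Dowel rack fixed to the bench, plywood base 205 x 264 x 10 mm. Origin on the bench, midway between its two green chutes, under the gates; x points up the chutes away from the tray, y to the left chute, z up. Chute centre lines at y = +-0.065, 18 deg slope down to -x, ending at x = -0.045, 45 mm up. Back board 90 mm high; lever brackets at y = +-0.110, x = +-0.010, 102 mm; tray rails 17 mm high.
- tray (a joint): Position of the sliding catch tray along the rack's y (m): 0 midway, +0.065 at its left stop (in front of the left chute), -0.065 at its right stop (right chute). About 1.5 N friction; stays where it is left. Starts near the middle, in front of neither chute.
- tray_floor (a point): Centre of the top of the tray's floor, 16 mm above the bench, at x = -0.0945, y = tray joint value in the rack frame, axes as the rack's. The open wooden tray is 96 mm in x and 84 mm in y outside, walls 5 mm; the end walls (outer faces at y +-0.042 from here) and the -x wall rise to 51 mm above the bench, the wall by the chutes to 31 mm.
- lever_left (a joint): Angle of the left chute's rocking lever (rad): 0 gate shut, 0.5 pressed fully down. Axis along the rack's x at y = +0.110, 94 mm up; the steel gate hangs from its inner end over the chute, the red pad is on its outer end. A spring returns it: the pad takes about 3.5 N at first, 6.5 N fully down. The gate clears a dowel from about 0.4.
- pad_left (a point): Centre of the top face of the left lever's red square pad (34 x 34 mm), 55 mm outboard of the pivot: at rest at x = 0, y = +0.165 in the rack frame, 100 mm above the bench. Fully pressed it is about 27 mm lower; nothing stands under it down to the bench.
- lever_right (a joint): Angle of the right chute's rocking lever (rad), mirror image of the left one, pivot at y = -0.110: 0 gate shut, 0.5 pressed fully down.
- pad_right (a point): Centre of the top face of the right lever's red square pad (34 x 34 mm): at rest at x = 0, y = -0.165 in the rack frame, 100 mm above the bench.
- dowel_dark: Dark brown wooden dowel, 18 mm in diameter, 42 mm long, lying across one of the two chutes (either one) behind its gate; origin at its centre, its y along its length. It rolls about 0.1 m into the tray within a second once its gate is lifted.
- dowel_light: Pale wooden dowel of the same size behind the gate of the other chute; origin at its centre. It stays there.
- bench_brush: Loose bench brush, dark wooden back and pale bristles, 123 x 60 x 39 mm, right of the rack at the front; bystander. Origin under its middle.
- nail_cup: Loose glazed cup of nails, 70 mm wide, 62 mm high, right of the rack at the back; bystander. Origin under its middle.
- clog_small: Loose pale wooden clog, 82 x 184 x 58 mm, left of the rack; bystander. Origin under its middle.

How it is judged:
On the way, in this order (a step that is already met when the one before it is completed fails the run):
1. the tray is pushed to its stop in front of the chute of the dark dowel, while the dowel still lies behind its gate (((y of dowel_dark in the frame of rack above 0 m and value of joint tray above 0.057 m) or (y of dowel_dark in the frame of rack below 0 m and value of joint tray below -0.057 m)) and x of dowel_dark in the frame of rack above 0 m), for 0.2 s.
2. the lever of the dark dowel's chute is pressed down and its gate lifts (((y of dowel_dark in the frame of rack above 0 m and value of joint lever_left above 0.3 rad) or (y of dowel_dark in the frame of rack below 0 m and value of joint lever_right above 0.3 rad))), for 0.05 s.
At the end, for the whole second after the job is handed in: The dark dowel lies at rest inside the tray, the tray is within 8 mm of its stop in front of the dark dowel's chute, both levers are back up (under 0.05 rad), and the light dowel is still behind its gate (moved under 12 mm) (((y of dowel_dark in the frame of rack above 0 m and value of joint tray above 0.057 m) or (y of dowel_dark in the frame of rack below 0 m and value of joint tray below -0.057 m)) and x of dowel_dark in the frame of tray_floor between -0.045 and 0.045 m and y of dowel_dark in the frame of tray_floor between -0.039 and 0.039 m and z of dowel_dark in the frame of tray_floor between 0 and 0.028 m and linear speed of dowel_dark below 0.05 m/s and value of joint each of lever_left, lever_right below 0.05 rad and distance of dowel_light from where it was at the start of the episode below 0.012 m); the robot touches nothing.
It fails at once if the fingers or arm touch a dowel (contact force between any of the fingers, the arm and dowel_dark above 0.5 N or contact force between any of the fingers, the arm and dowel_light above 0.5 N).
It fails at once if the light dowel's gate is lifted (lever over 0.2 rad) or the light dowel moves more than 12 mm ((y of dowel_dark in the frame of rack above 0 m and value of joint lever_right above 0.2 rad) or (y of dowel_dark in the frame of rack below 0 m and value of joint lever_left above 0.2 rad) or distance of dowel_light from where it was at the start of the episode above 0.012 m).
It fails at once if the brush, cup or clog is moved more than 30 mm (distance of any of bench_brush, nail_cup, clog_small from where it was at the start of the episode above 0.03 m).
It also fails if it takes over 40 s, if anything falls off the work surface, if the arm or the gripper's body presses on something with over 40 N, if the wrist force passes 120 N, or if a joint passes its speed limit or range.

## Working session

There is one attempt and no reset: what is moved stays moved. The work goes in short steps, Python scripts to look and compute and a shell command to move; the robot and the scene stay as the last step left them, time stands still between calls to the robot, and variables do not carry over. Pictures are saved under pics/ and viewed, at most 10 in all, crops included, and the job is handed in when it is done.

```bash
ls; mkdir -p pics; python3 - <<'E'
from bench import ctrl, optics, probe_bus
import cv2,numpy as np
for n in("top","side"):
    im=optics.camera(n);cv2.imwrite(f"pics/{n}0.png",im);p=optics.camera_params(n);print(n,p["fovy"],p["cx"],p["cy"],np.round(p["view"],4).tolist(),[k for k in p])
o=probe_bus.get_obs();print(o["eef_pos"],o["eef_rot"],o["time_s"],o["opening"])
E
```

```text
bench.py
jog.py
pics
top 57.59657759931264 323.98486201737916 240.66965600905615 [[-0.0205, -0.9993, 0.032, 0.0268], [0.9948, -0.0172, 0.1003, -0.5323], [-0.0997, 0.0339, 0.9944, -1.0032], [0.0, 0.0, 0.0, 1.0]] ['fovy', 'cx', 'cy', 'view']
side 55.09849672104177 320.6892946686497 232.87696313055673 [[-0.6452, 0.7639, 0.0121, 0.3092], [-0.6582, -0.5639, 0.4988, 0.3331], [0.3879, 0.3139, 0.8666, -1.5114], [0.0, 0.0, 0.0, 1.0]] ['fovy', 'cx', 'cy', 'view']
[ 0.2082905  -0.53540492  0.23045996] [-8.02332982e-04  9.82863182e-01  1.84334807e-01  1.38597770e-05] 0.1 1.000084470792043
```

View pics/top0.png

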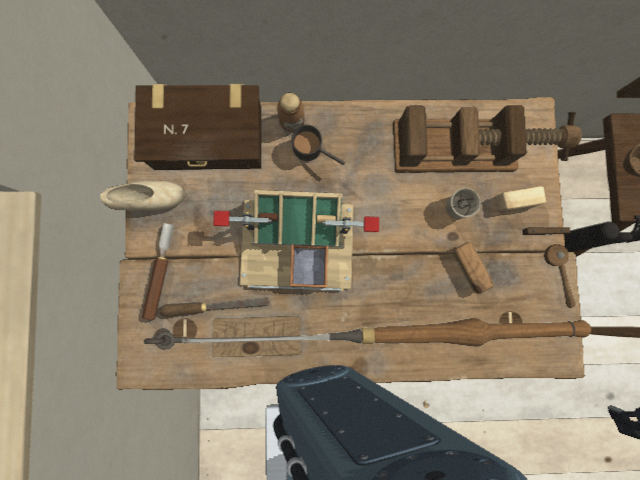

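View pics/side0.png

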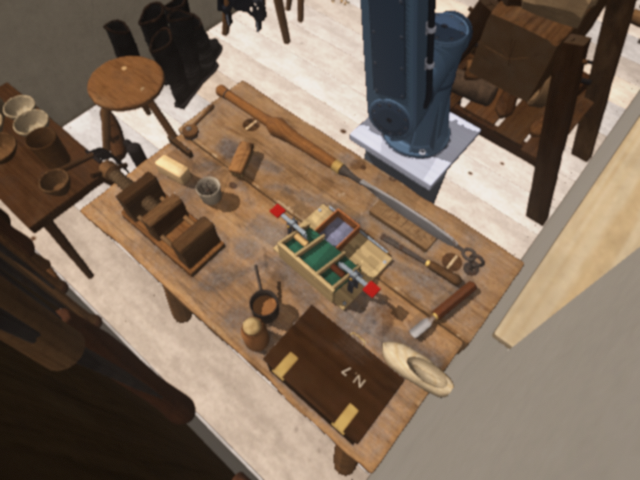

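The top view shows the pads at (222,218) and (371,224), and the tray at about (309,266), right of centre. The chutes are at about (267,218) and (327,220), so I'll zoom in there and measure.

```bash
cat > h.py <<'E'
from bench import ctrl, optics, probe_bus
import cv2,numpy as np
from scipy.spatial.transform import Rotation as R
def ray(n,uv,z):
    p=optics.camera_params(n);V=np.array(p["view"]);f=240/np.tan(np.radians(p["fovy"])/2)
    d=V[:3,:3].T@np.array([(uv[0]-p["cx"])/f,-(uv[1]-p["cy"])/f,-1]);c=-V[:3,:3].T@V[:3,3]
    return c+d*(z-c[2])/d[2]
def proj(n,P):
    p=optics.camera_params(n);V=np.array(p["view"]);f=240/np.tan(np.radians(p["fovy"])/2)
    c=V[:3,:3]@P+V[:3,3];return np.array([p["cx"]-f*c[0]/c[2],p["cy"]+f*c[1]/c[2]])
def red(im):
    b,g,r=[im[...,i].astype(int) for i in range(3)]
    m=((r>130)&(g<60)&(b<70)).astype(np.uint8)
    n,l,s,c=cv2.connectedComponentsWithStats(m)
    return [(s[i,4],c[i]) for i in range(1,n) if s[i,4]>30]
def rack(n="top",im=None):
    P=[ray(n,c,.1) for a,c in sorted(red(im),key=lambda t:-t[0])[:2]]
    P.sort(key=lambda p:-p[1]);o=(P[0]+P[1])/2;y=P[0]-P[1];L=np.hypot(*y[:2])
    th=np.arctan2(-y[0],y[1]);o[2]=0
    return o,th,L,P
def tool(o,th,rp):
    "rack point -> world, and shift in current tool axes"
    w=o+R.from_euler('z',th).apply(rp)
    s=probe_bus.get_obs();q=np.array(s["eef_rot"])[[1,2,3,0]]
    return w,R.from_quat(q).inv().apply(w-s["eef_pos"])
E
python3 - <<'E'
from h import *
for n in("top","side"):
    im=cv2.imread(f"pics/{n}0.png");print(n,red(im));print(rack(n,im))
im=cv2.imread("pics/top0.png")[180:300,200:390]
cv2.imwrite("pics/c.png",cv2.resize(im,None,fx=4.2,fy=4.2,interpolation=cv2.INTER_CUBIC))
E
```

```text
top [(np.int32(197), array([221.01522843, 218.23857868])), (np.int32(179), array([370.73184358, 223.8547486 ]))]
(array([0.56962641, 0.07927407, 0.        ]), np.float64(-0.05377623574444761), np.float64(0.32821907084644), [array([0.57844735, 0.24314637, 0.1       ]), array([ 0.56080547, -0.08459823,  0.1       ])])
side [(np.int32(106), array([277.25471698, 210.37735849])), (np.int32(159), array([371.05660377, 288.83647799]))]
(array([0.57105606, 0.08033264, 0.        ]), np.float64(-0.054210524212285935), np.float64(0.32886985892077436), [array([0.5799658 , 0.24452601, 0.1       ]), array([ 0.56214633, -0.08386073,  0.1       ])])
```

View pics/c.png

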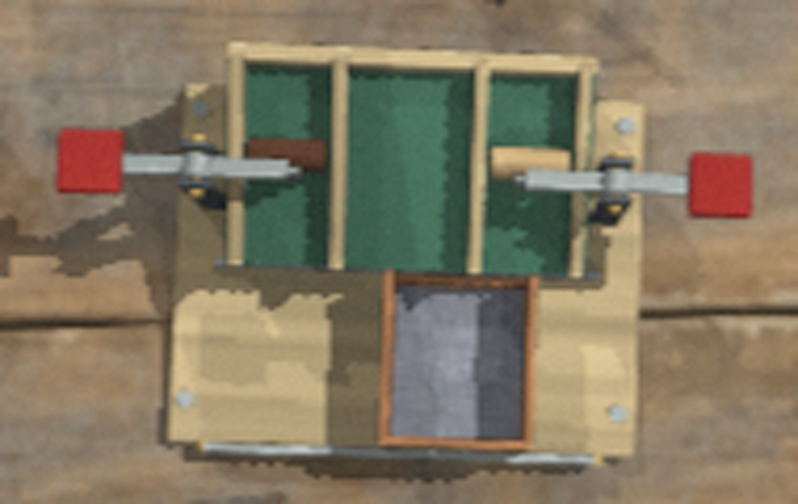

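The dark dowel is in the left chute, at crop (285,153), and the light one is in the right chute, at (530,162). The tray rim runs from x=382 to 533 in the crop. The tray has to go left, so I'll push on its right end wall.

```bash
cat >> h.py <<'E'
O=np.array([.5703,.0798,0]);TH=-.054
def inrack(w): return R.from_euler('z',-TH).apply(np.asarray(w)-O)
E
python3 - <<'E'
from h import *
for u in(382,533): print(inrack(ray("top",(200+u/4.2,180+365/4.2),.051)))
q=R.from_quat(np.array(probe_bus.get_obs()["eef_rot"])[[1,2,3,0]]);x=q.apply([1,0,0]);print("yaw tool x",np.arctan2(x[1],x[0]))
for y in(-.10,-.115,-.13): print(y,tool(O,TH,[-.097,y,.12]))
E
```

```text
[-0.09953517  0.0090811   0.051     ]
[-0.09668322 -0.07297156  0.051     ]
yaw tool x 0.37078992331409555
-0.1 (array([ 0.46804402, -0.01481878,  0.12      ]), array([ 0.43070065, -0.39091133,  0.11121377]))
-0.115 (array([ 0.46723441, -0.02979692,  0.12      ]), array([ 0.42451871, -0.37724447,  0.11119029]))
-0.13 (array([ 0.4664248 , -0.04477505,  0.12      ]), array([ 0.41833677, -0.36357761,  0.11116681]))
```

```bash
r='[0.4245,-0.377,0.05,0,0,0.425,0]'; python3 jog.py '[[0.4245,-0.377,0.05,0,0,0.425,0],[0.4245,-0.377,0.05,0,0,0.425,0],[0.4245,-0.377,0.05,0,0,0.425,0],[0.4245,-0.377,0.05,0,0,0.425,0],[0.4245,-0.377,0.05,0,0,0.425,0],[0.4245,-0.377,0.05,0,0,0.425,0],[0.4245,-0.377,0.05,0,0,0.425,0],[0.4245,-0.377,0.05,0,0,0.425,0],[0.4245,-0.377,0.05,0,0,0.425,0],[0.4245,-0.377,0.05,0,0,0.425,0]]'
python3 - <<'E'
from h import *
print(inrack(probe_bus.get_obs()["eef_pos"]),tool(O,TH,[-.097,-.115,.032])[1])
x=R.from_quat(np.array(probe_bus.get_obs()["eef_rot"])[[1,2,3,0]]).apply([1,0,0]);print(x)
E
```

```text
time_s: 1.35
eef_pos: [0.4677, -0.027, 0.1805]
eef_rot: [-0.001, 1.0, -0.024, -0.001]
wrist_force: [-0.2, -0.5, -0.4]
opening: 0.002
grasp_force: 0.0
[-0.09666874 -0.11214361  0.1805468 ] [-0.00016537  0.00301503  0.14854394]
[ 0.99882483 -0.04845071 -0.00122304]
```

```bash
python3 jog.py '[[0,0.003,0.06,0,0,0,0],[0,0.003,0.11,0,0,0,0],[0,0.003,0.148,0,0,0,0],[0,0.003,0.148,0,0,0,0],[0,-0.015,0.148,0,0,0,0],[0,-0.03,0.148,0,0,0,0],[0,-0.045,0.148,0,0,0,0],[0,-0.06,0.148,0,0,0,0],[0,-0.07,0.148,0,0,0,0]]'
python3 - <<'E'
from h import *
im=optics.camera("top");cv2.imwrite("pics/t1.png",im)
print(inrack(probe_bus.get_obs()["eef_pos"]))
cv2.imwrite("pics/c1.png",cv2.resize(im[180:300,200:390],None,fx=4.2,fy=4.2,interpolation=cv2.INTER_CUBIC))
E
```

```text
time_s: 2.48
eef_pos: [0.4717, 0.0401, 0.0338]
eef_rot: [0.0, 1.0, -0.027, 0.001]
wrist_force: [1.3, -1.6, 2.0]
opening: 0.002
grasp_force: 0.9
[-0.09678604 -0.04413661  0.03351036]
```

View pics/c1.png

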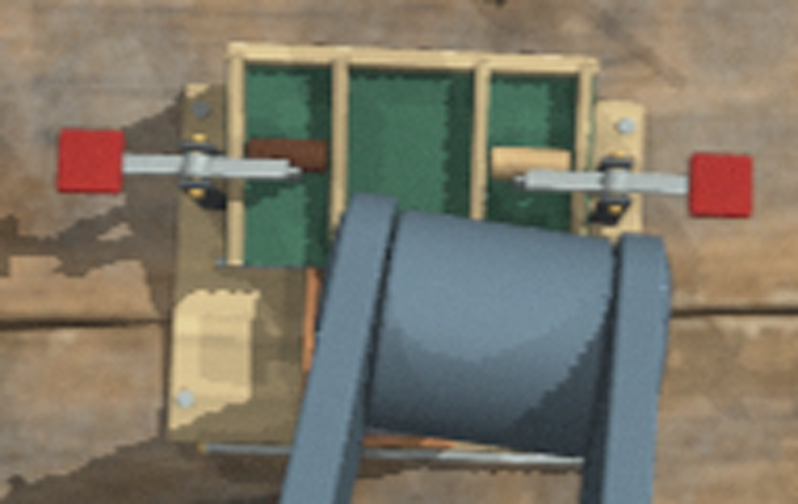

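The tray's left rim edge has moved to crop x≈305, which puts the tray at about +0.010 with roughly 55 mm to go.

```bash
python3 jog.py '[[0,-0.015,0,0,0,0,0],[0,-0.03,0,0,0,0,0],[0,-0.042,0,0,0,0,0],[0,-0.048,0,0,0,0,0],[0,-0.052,0,0,0,0,0],[0,-0.054,0,0,0,0,0],[0,-0.054,0,0,0,0,0]]'
python3 - <<'E'
from h import *
im=optics.camera("top");cv2.imwrite("pics/t2.png",im)
print(inrack(probe_bus.get_obs()["eef_pos"]))
E
```

```text
time_s: 3.4
eef_pos: [0.474, 0.0931, 0.0332]
eef_rot: [-0.0, 1.0, -0.027, -0.0]
wrist_force: [0.3, -0.1, 0.1]
opening: -0.002
grasp_force: 0.1
[-0.09690762  0.00807932  0.0331606 ]
```

```bash
python3 jog.py '[[0,-0.003,0,0,0,0,0],[0,-0.005,0,0,0,0,0],[0,-0.005,0,0,0,0,0],[0,-0.005,0,0,0,0,0]]'
```

```text
time_s: 3.95
eef_pos: [0.4741, 0.0937, 0.0332]
eef_rot: [0.004, 1.0, -0.027, -0.001]
wrist_force: [-3.0, -24.7, 3.4]
opening: -0.004
grasp_force: 12.0
```

```bash
python3 jog.py '[[0,0.02,0,0,0,0,0],[0,0.025,0,0,0,0,0],[0,0.025,-0.06,0,0,0,0],[0,0.025,-0.12,0,0,0,0],[0,0.025,-0.15,0,0,0,0],[0,0.025,-0.15,0,0,0,0]]'
python3 - <<'E'
from h import *
print(inrack(probe_bus.get_obs()["eef_pos"]),tool(O,TH,[0,.166,.14])[1])
E
```

```text
time_s: 4.7
eef_pos: [0.475, 0.0735, 0.1862]
eef_rot: [-0.0, 1.0, -0.027, 0.003]
wrist_force: [0.5, 0.6, 0.7]
opening: -0.0
grasp_force: 0.0
[-0.09481887 -0.01144404  0.18618543] [ 0.09453343 -0.17743066  0.04681765]
```

```bash
python3 jog.py '[[0.095,-0.177,0,0,0,0,0],[0.095,-0.177,0,0,0,0,0],[0.095,-0.177,0,0,0,0,0],[0.095,-0.177,0,0,0,0,0],[0.095,-0.177,0.046,0,0,0,0],[0.095,-0.177,0.046,0,0,0,0]]'
python3 - <<'E'
from h import *
print(inrack(probe_bus.get_obs()["eef_pos"]),tool(O,TH,[0,.166,.1])[1])
for n in("top","side"): cv2.imwrite(f"pics/{n}3.png",optics.camera(n))
a=cv2.imread("pics/top3.png")[170:310,200:390];b=cv2.imread("pics/side3.png")[180:320,250:440]
cv2.imwrite("pics/c3.png",np.hstack([cv2.resize(x,(400,300),interpolation=cv2.INTER_CUBIC) for x in(a,b)]))
E
```

```text
time_s: 5.45
eef_pos: [0.5732, 0.2437, 0.1318]
eef_rot: [0.001, 1.0, -0.027, -0.005]
wrist_force: [-0.3, -0.2, -0.4]
opening: 0.001
grasp_force: 0.0
[-0.00598251  0.1638015   0.1318317 ] [ 0.00632271 -0.0022945   0.03175909]
```

View pics/c3.png

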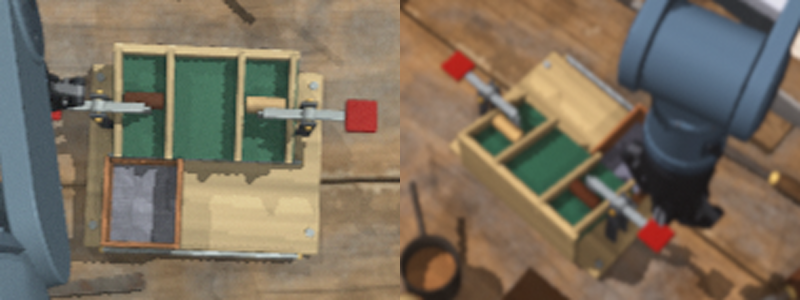

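The tray now stands in front of the left chute (crop x 107–180), and the shut fingers are over the left pad. Next I'll press it in stages.

```bash
python3 jog.py '[[0.005,-0.003,0.01,0,0,0,0],[0.005,-0.003,0.025,0,0,0,0],[0.005,-0.003,0.035,0,0,0,0],[0.005,-0.003,0.043,0,0,0,0],[0.005,-0.003,0.043,0,0,0,0]]'
python3 - <<'E'
from h import *
print(inrack(probe_bus.get_obs()["eef_pos"]))
E
```

```text
time_s: 6.18
eef_pos: [0.5824, 0.2475, 0.0939]
eef_rot: [-0.0, 1.0, -0.027, -0.0]
wrist_force: [-2.4, 1.2, 4.2]
opening: 0.001
grasp_force: 1.7
[0.00300513 0.16811757 0.09392043]
```

Contact at 4 N. Next: press about 19 mm further, hold, then release.

```bash
python3 jog.py '[[0,0,0.008,0,0,0,0],[0,0,0.014,0,0,0,0],[0,0,0.018,0,0,0,0],[0,0,0.02,0,0,0,0],[0,0,0.02,0,0,0,0],[0,0,0.02,0,0,0,0],[0,0,0.02,0,0,0,0],[0,0,0.02,0,0,0,0]]'
python3 - <<'E'
from h import *
print(inrack(probe_bus.get_obs()["eef_pos"]))
cv2.imwrite("pics/t4.png",optics.camera("top"))
im=cv2.imread("pics/t4.png")[170:310,200:390];cv2.imwrite("pics/c4.png",cv2.resize(im,None,fx=3,fy=3,interpolation=cv2.INTER_CUBIC))
E
```

```text
time_s: 7.18
eef_pos: [0.5837, 0.2474, 0.0755]
eef_rot: [-0.0, 1.0, -0.027, 0.001]
wrist_force: [-1.0, -0.9, 5.8]
opening: -0.002
grasp_force: 2.5
[0.0042867  0.16805    0.07553164]
```

View pics/c4.png

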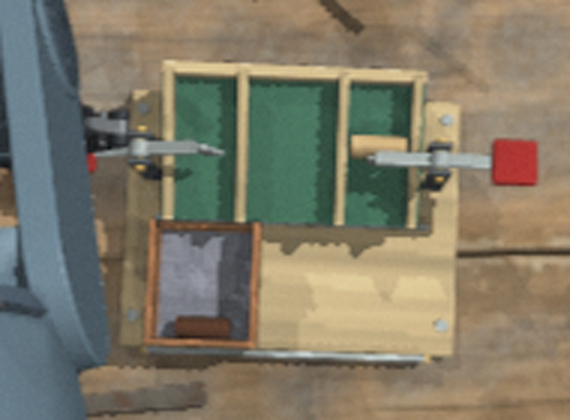

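The dark dowel is in the tray, at crop (202,326), and the light one is still behind its gate. I'll release the lever, rise clear and check again.

```bash
python3 jog.py '[[0,0,-0.01,0,0,0,0],[0,0,-0.03,0,0,0,0],[0,0,-0.08,0,0,0,0],[0,0,-0.12,0,0,0,0],[-0.05,-0.03,-0.15,0,0,0,0],[-0.1,-0.03,-0.15,0,0,0,0],[-0.1,-0.03,-0.15,0,0,0,0],[-0.1,-0.03,-0.15,0,0,0,0],[-0.1,-0.03,-0.15,0,0,0,0]]'
python3 - <<'E'
from h import *
for n in("top","side"): cv2.imwrite(f"pics/{n}5.png",optics.camera(n))
a=cv2.imread("pics/top5.png")[170:310,200:390];b=cv2.imread("pics/side5.png")
print(red(b))
cv2.imwrite("pics/c5.png",np.hstack([cv2.resize(x,(400,300),interpolation=cv2.INTER_CUBIC) for x in(a,b[180:320,250:440])]))
E
```

```text
time_s: 8.35
eef_pos: [0.4856, 0.2824, 0.2245]
eef_rot: [0.0, 1.0, -0.028, 0.0]
wrist_force: [-0.2, -0.2, 1.0]
opening: -0.002
grasp_force: 0.0
[(np.int32(105), array([277.3047619 , 210.35238095])), (np.int32(157), array([371.08917197, 288.95541401]))]
```

View pics/c5.png

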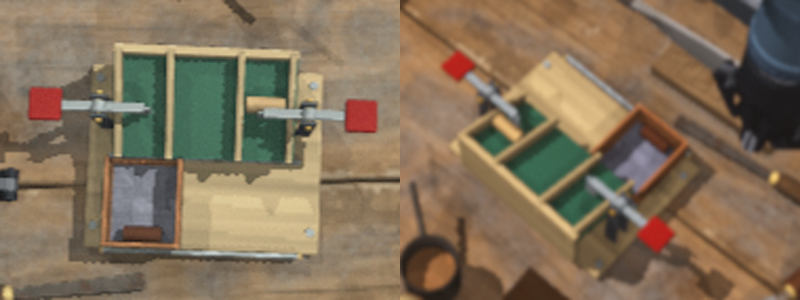

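Both pads are back at their starting pixels. The dowel is at rest in the tray at crop (142,232), and the arm is clear.

```bash
python3 -c "
from bench import ctrl, optics, probe_bus
print(ctrl.hand_in())"
```

```text
the job is handed in; nothing more can be done
None
```

I handed the job in with the dark dowel at rest in the tray at its left stop, both levers back up, the light dowel still behind its gate, and the arm clear; the hand-in did not return a verdict.

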